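Open the locked cap of the wood-oil tin

TASK

Open the wood-oil tin: squeeze the two side tabs of its cap together, turn it anticlockwise as far as it goes, and lift it off. Feel for the stop and do not force the cap against the tin at any moment. Set the cap down gently, open side down, in the middle of the cork mat and let go; leave the mug and the bottles where they stand.

Things in the scene. Friction and masses are not known exactly. Their poses are not given: they have to be found in the camera images.
- cap_grip (a point): Black cap on the tin's neck: 42 mm round body, 40 mm tall, 80 g, with an upright flat tab (24 mm wide, 26 mm tall) on two opposite sides. Point on its axis, half-way up the tabs, 27 mm above its lower rim. x runs through both tabs (66 mm over them, 56 mm squeezed in), z up. Turns anticlockwise seen from above, with 1.5 mm side play and light seal drag (under 0.1 N m).
- tab_a (a joint): How far the tab on the cap's +x side is pushed in: 0 out, 0.005 fully in. Sprung: 5 N to start, 10 N fully in; a squeeze of 20 to 30 N is ample. Unless it is in by 0.004 its pawl can still lock the cap against turning.
- tab_b (a joint): The same for the tab on the cap's -x side. Both must be in for the cap to turn.
- neck_top (a point): Centre of the neck's top, on the tin's axis, 27 mm above the tin's flat top. The cap turns about this axis to a firm stop 30 to 86 degrees from its start: differs each time, can only be felt; over 0.8 N m there is too much. Ears hold the cap down until the last 10 degrees before the stop; there, eased off the stop, it lifts straight off (a sprung seal, 5 N, helps), clear after 25 mm.
- tin: Square metal tin, 106 mm on a side, 100 mm tall, held fast on a 150 mm square, 12 mm thick cradle board; its flat top is 112 mm above the bench. Origin on the bench under the tin's axis, x and y along its sides, z up. Low lock teeth, 8 mm tall, stand on its top 24 to 27 mm from the axis.
- mat_top (a point): Round cork mat, 110 mm across and 6 mm thick, fixed on the bench. Point at the centre of its top face. The cap standing on it has its cap_grip point 27 mm above this.
- mug: White mug, 84 mm across and 95 mm tall, with a handle. Origin at the centre of its underside. To be left alone.
- bottle0: Small amber bottle with a white cap, 48 mm across, 85 mm tall, standing between the tin and the mat. Origin at the centre of its underside. To be left alone.
- bottle1: A bottle like it, farther from the robot on its left. To be left alone.
- bottle2: A bottle like it, farther from the robot on its right. To be left alone.
Things that resemble listed ones, but are neither listed nor needed, are in the scene too. What is shaped like the part that bears cap_grip but red is not meant. Of the things that look like the part that bears mat_top, the smallest one is meant.

How it is judged:
By the outcome, as a careful person would: the job done as asked, in the order asked, and still so for the second after the job is handed in, with the robot touching nothing.
It also fails if it takes over 70 s, if anything falls off the work surface, if the arm or the gripper's body presses on something with over 40 N, if the wrist force passes 120 N, or if a joint passes its speed limit or range.

ROBOT

A 7-joint arm with a two-finger parallel gripper is mounted at the origin on the work surface. World frame = base frame: x ahead of the robot, y to its left, z up, the work surface at z = 0. Lengths are in m, angles in degrees, forces in N, time in s.
With the tool pointing down it reaches from about 0.425 to 0.875 m from the base axis. Payload 4.7 kg.
Tool frame: the origin (TCP) lies midway between the tips of the shut fingers; the grasp point (between the pads) lies env.grip_point_offset behind it (env.grip_point_offset is the distance from the TCP to the grasp point, in m); x points along the fingers, y is the direction in which the jaws open and shut, and the axes are right-handed (so a half turn about x gives the same grasp; the last joint's range is limited). The gripper opens to 87 mm and grips with 3 to 60 N. Pads are 19 mm wide; open, the fingers measure 117 mm over their backs; the gripper's body (75 mm by 190 mm) begins 51 mm behind the grasp point.
Start: joints at [-74.823, 18.392, -4.016, 83.108, 1.295, 78.541, -3.26], TCP at [0.161, 0.63, 0.223] pointing down, gripper open.
Joint ranges: [-163.93, 163.93], [-17.29, 119.83], [-79.2, 71.16], [3.27, 140.29], [-89.18, 269.18], [5.43, 117.66], [-154.24, 154.24]. Speed limits (degrees/s): [147.25, 147.25, 180, 180, 180, 180, 180].

INTERFACE

Orientations are given as [roll, pitch, yaw] about the fixed x, y, z axes, in that order (R = Rz(yaw) Ry(pitch) Rx(roll)).
In Python, from cell import readout, read_camera, camera_params, sign_off, spot_in, pinpoint, env gives the robot as it stands.
- The arm moves only by the shell command python3 -m pendant 'ROWS' [OPENING] [FORCE]. ROWS is a JSON object of lists of equal length, an entry for each row: "xyz": the shift along the world's x, y, z in m, a list of three; "turn": the turn about the world's z in rad. A call has 1 to 10 rows; each row shifts and turns the pose as measured when the row begins; what a row does not reach is not made up. A row lasts 1/8 s, in which the tool goes at most 62.5 mm and 10.7 degrees, less where a joint would pass 70% of its speed; a pose out of reach is approached as far as the arm can. A call is refused whole if a number of a shift passes 0.0625 or a number of a turn 0.188, either way. A call with a gripper value outside its range is refused whole. OPENING is the opening, from 0 (shut) to 1 (fully open), set as the call begins (- or left out, the last holds). The fingers move at their own pace and stop on an object; FORCE is the grip in N (left out, the last holds). Time passes only in rows, so rows that do not move let the fingers close. It gives the time, the measured TCP pose, the force and the opening at its end, in the units of the state.
- readout.get_obs(): the state, without advancing time (a new reading comes with each control period).
- read_camera(name): name is "side" or "top"; returns the picture (480x640x3 uint8, red, green, blue); there is no depth.
- camera_params(name): a dict with "fx", "fy", "cx", "cy" (pixels), "rvec" (rotation vector, rad) and "tvec" (3), from world to camera coordinates, as OpenCV has them. Camera axes: x right, y down, z forward; pixel columns grow to the right and rows downward; lengths in m; the calibration is good to about 2 mm. A picture is of the moment at which its call begins. camera_params takes no time and is no camera call.
- sign_off(): hands the job in, once; it reports no verdict.
Trained networks look in the newest picture that a camera, given by its name, has taken for a name from the list of things; names that differ only in an ending like _2 or _b are one class to them, and where a whole thing is asked for, a point or a joint stands for the part that bears it (a point fixed in the world has none). Each returns a list of dicts, best first, with "score" (0 to 1); they miss things now and then, are a little off and sometimes report something else, mostly with a low value. They report only what shows in the picture. A call takes as long as a camera call. They do not tell look-alikes from the thing itself.
- spot_in(camera, name): "at" ([x, y, z] in m, in the coordinates of the camera as it stood for that picture, good to about 4 mm: the middle of the surface that is visible of it).
- pinpoint(camera, name): "at" ([x, y, z] in m, in the coordinates of the camera as it stood for that picture, good to about 4 mm: a listed point, or the origin of a listed thing).
The state is a dict: "time_s": time; "qpos": joint angles; "joint_velocities": joint speeds; "effort": joint torques, N m; "tool_pos": TCP position; "tool_rot": TCP orientation; "force": force on the tool from outside, world axes, zero at the start; "wrist_torque": the same for the moment, N m; "grip_width": finger opening in m.
Only numpy, scipy, OpenCV 4.12 (cv2) and the standard library are available. Lean on these libraries where they do the work, as an engineer would, in place of code of your own. Each camera call takes 0.05 s, during which the arm holds its last target.

## Working session

There is one attempt and no reset: what is moved stays moved. The work goes in short steps, Python scripts to look and compute and a shell command to move; the robot and the scene stay as the last step left them, time stands still between calls to the robot, and variables do not carry over. Pictures are saved under pics/ and viewed, and the job is handed in when it is done.

```bash
ls; mkdir -p pics; python3 - <<'E'
from cell import *
import cv2
print(readout.get_obs()); print(env.grip_point_offset)
for n in ("side","top"):
    im=read_camera(n); cv2.imwrite(f"pics/{n}0.png",im[:,:,::-1]); print(n,camera_params(n))
E
```

```text
pics
{'time_s': 0.0, 'qpos': array([-74.82114867,  18.43843897,  -4.01483882,  83.17491487,
         1.29319573,  78.54026298,  -3.26042313]), 'joint_velocities': array([ 0.04103863, -0.05144268, -0.08969118, -0.0074247 ,  0.00989276,
       -0.0045515 , -0.02511864]), 'effort': array([-1.57730842e-04, -4.91313958e+01, -4.04158132e-01, -3.12521982e+01,
       -6.39849692e-02,  4.39915771e-02,  1.80127045e-04]), 'tool_pos': array([0.16123835, 0.62911489, 0.22146833]), 'tool_rot': array([ -87.78378934,   89.89144107, -102.15433138]), 'force': array([ 0.14781224, -0.20348241, -0.41378521]), 'wrist_torque': array([ 0.01963497, -0.02988297,  0.02486308]), 'grip_width': 0.08712337114706302}
0.0187
side {'fx': 455.8145855778651, 'fy': 455.8145855778651, 'cx': 321.44768177262426, 'cy': 232.46740865675247, 'rvec': array([ 0.12119962, -2.90783542,  1.08712207]), 'tvec': array([0.56971268, 0.11236312, 0.81914993])}
top {'fx': 471.86578607223976, 'fy': 471.86578607223976, 'cx': 320.4818524508937, 'cy': 239.12026928770314, 'rvec': array([ 2.17925784, -2.14341182,  0.09154292]), 'tvec': array([0.02040702, 0.59946652, 0.90439317])}
```

View pics/side0.png

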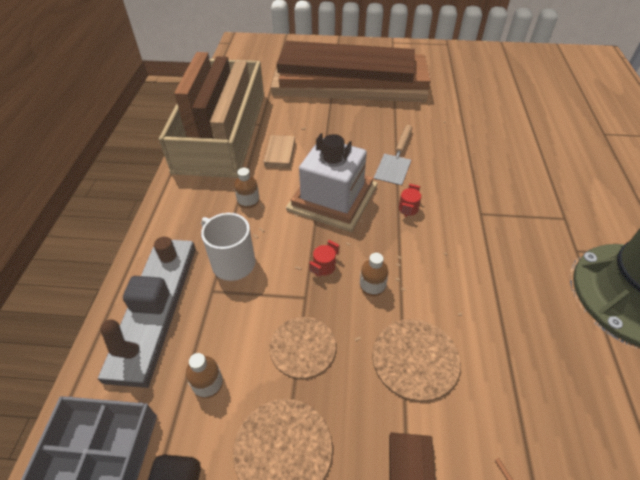

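View pics/top0.png

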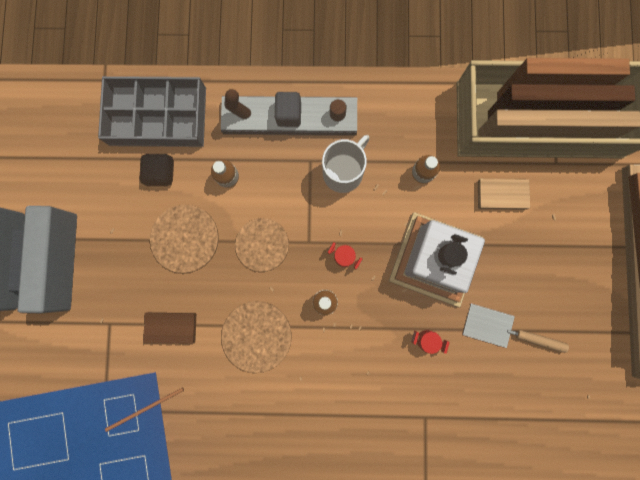

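```bash
cat > h.py <<'E'
from cell import *
import cv2, numpy as np
from scipy.spatial.transform import Rotation as Ro
def P(n):
    c=camera_params(n); R=Ro.from_rotvec(c["rvec"]).as_matrix(); t=np.array(c["tvec"])
    K=np.array([[c["fx"],0,c["cx"]],[0,c["fy"],c["cy"]],[0,0,1]]); return K,R,t
def w(n,p): K,R,t=P(n); return R.T@(np.array(p)-t)
def proj(n,X):
    K,R,t=P(n); q=K@(R@np.array(X)+t); return q[:2]/q[2]
def ray(n,uv,z):
    K,R,t=P(n); d=R.T@np.linalg.inv(K)@np.array([uv[0],uv[1],1]); o=-R.T@t; return o+d*(z-o[2])/d[2]
E
python3 - <<'E'
from h import *
for c in ("side","top"):
  for n in ("cap_grip","neck_top","tin","mat_top","mug","bottle0"):
    for r in pinpoint(c,n): 
        if r["score"]>.2: X=w(c,r["at"]); print(c,n,round(r["score"],2),X.round(4),proj(c,X).round(0))
E
```

```text
side cap_grip 0.96 [ 0.4053 -0.1875  0.0282] [409. 198.]
side cap_grip 0.96 [ 0.5686 -0.0165  0.0292] [324. 257.]
side cap_grip 0.81 [ 0.5668 -0.2004  0.1469] [333. 144.]
side cap_grip 0.36 [ 0.7417 -0.0131 -0.004 ] [234. 264.]
side neck_top 0.62 [ 0.5673 -0.2038  0.1411] [332. 145.]
side tin 0.87 [ 0.5604 -0.2016  0.0016] [335. 198.]
side mat_top 0.91 [0.5906 0.1513 0.0066] [302. 345.]
side mat_top 0.77 [0.6028 0.3089 0.0074] [281. 446.]
side mat_top 0.73 [0.4048 0.1533 0.0092] [416. 354.]
side mug 0.97 [ 0.7396 -0.0108 -0.0012] [234. 264.]
side bottle0 0.63 [0.4815 0.0207 0.003 ] [370. 285.]
side bottle0 0.63 [ 0.7467 -0.181   0.0009] [248. 200.]
side bottle0 0.59 [0.7273 0.2236 0.0012] [211. 382.]
top cap_grip 0.93 [ 0.5632 -0.203   0.1364] [453. 256.]
top cap_grip 0.89 [ 0.5632 -0.0217  0.0253] [346. 258.]
top cap_grip 0.71 [ 0.4065 -0.1829  0.0277] [429. 340.]
top cap_grip 0.37 [ 0.7421 -0.0086  0.0009] [341. 172.]
top neck_top 0.89 [ 0.5626 -0.2021  0.1385] [453. 256.]
top tin 0.72 [ 0.5661 -0.2063  0.0021] [437. 259.]
top mat_top 0.96 [0.4024 0.1542 0.006 ] [257. 337.]
top mat_top 0.78 [0.5936 0.1501 0.0042] [262. 242.]
top mat_top 0.63 [0.5974 0.3136 0.0041] [182. 239.]
top mug 0.6 [ 0.739  -0.0116  0.0039] [342. 173.]
top bottle0 0.95 [ 0.73    0.2278 -0.0024] [227. 177.]
top bottle0 0.86 [ 0.746  -0.1817 -0.0029] [424. 172.]
top bottle0 0.61 [ 0.4716  0.0192 -0.0015] [325. 304.]
top bottle0 0.41 [ 0.5645 -0.2072  0.001 ] [438. 259.]
```

```bash
python3 - <<'E'
from h import *
im=read_camera("top")[:,:,::-1]; cv2.imwrite("pics/capz.png",cv2.resize(im[205:315,390:500],None,fx=5,fy=5,interpolation=cv2.INTER_CUBIC))
im=read_camera("side")[:,:,::-1]; cv2.imwrite("pics/capzs.png",cv2.resize(im[120:230,280:390],None,fx=5,fy=5,interpolation=cv2.INTER_CUBIC))
for c in ("side","top"):
  for n in ("tab_a","tab_b"):
    for r in spot_in(c,n): 
        X=w(c,r["at"]); print(c,n,round(r["score"],2),X.round(4),proj(c,X).round(0))
o=readout.get_obs(); R=Ro.from_euler("xyz",o["tool_rot"],degrees=True).as_matrix(); print(R.round(3),o["time_s"])
E
```

```text
side tab_a 0.7 [0.5864 0.0116 0.0317] [313. 268.]
side tab_a 0.65 [ 0.4123 -0.1569  0.0304] [406. 207.]
side tab_a 0.57 [ 0.55   -0.0381  0.0352] [335. 247.]
side tab_b 0.7 [0.5864 0.0116 0.0317] [313. 268.]
side tab_b 0.65 [ 0.4123 -0.1569  0.0304] [406. 207.]
side tab_b 0.57 [ 0.55   -0.0381  0.0352] [335. 247.]
top tab_a 0.63 [0.581  0.0121 0.0413] [330. 248.]
top tab_a 0.6 [ 0.5319 -0.1907  0.1554] [449. 273.]
top tab_a 0.6 [ 0.4124 -0.1542  0.0406] [415. 337.]
top tab_a 0.56 [ 0.5898 -0.2084  0.1485] [458. 240.]
top tab_a 0.5 [ 0.551  -0.0444  0.0417] [358. 264.]
top tab_b 0.63 [0.581  0.0121 0.0413] [330. 248.]
top tab_b 0.6 [ 0.5319 -0.1907  0.1554] [449. 273.]
top tab_b 0.6 [ 0.4124 -0.1542  0.0406] [415. 337.]
top tab_b 0.56 [ 0.5898 -0.2084  0.1485] [458. 240.]
top tab_b 0.5 [ 0.551  -0.0444  0.0417] [358. 264.]
[[ 0.     0.248  0.969]
 [ 0.     0.969 -0.248]
 [-1.     0.     0.   ]] 1.0
```

View pics/capz.png

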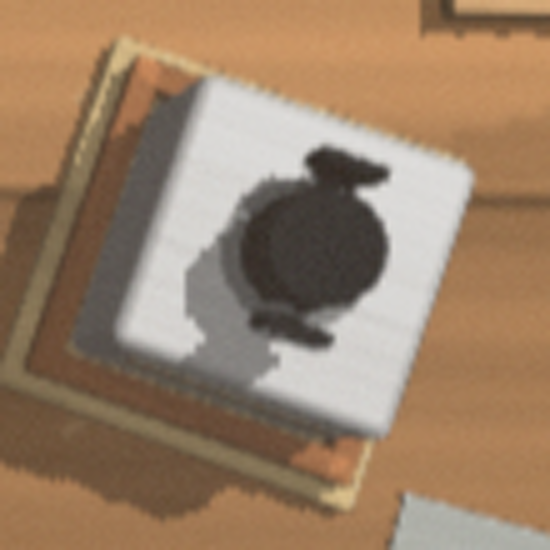

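View pics/capzs.png

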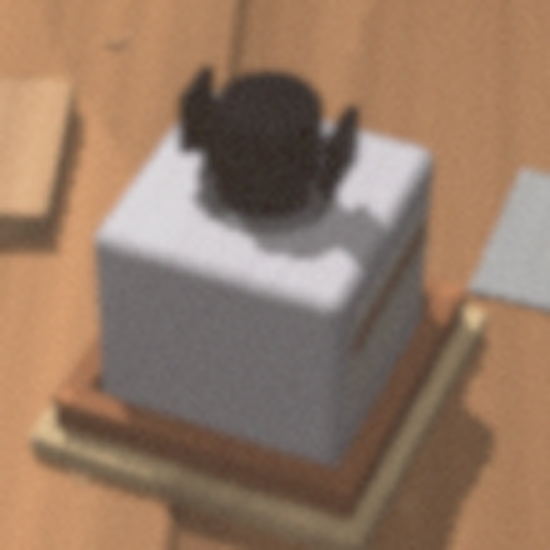

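```bash
cat > fit.py <<'E'
from h import *
from scipy.optimize import minimize
def pts(par):
    x,y,z,a=par; R=Ro.from_euler("z",a,degrees=True).as_matrix()
    th=np.linspace(0,2*np.pi,40); c=np.array([[.021*np.cos(t),.021*np.sin(t),h] for t in th for h in(-.027,.013)])
    out=[c]
    for s in(1,-1): out.append(np.array([[s*u,v,h] for u in(.029,.033) for v in(-.012,.012) for h in(-.013,.013)]))
    out.append(np.array([[u,v,h] for u in(-.03,.03) for v in(-.004,.004) for h in(-.010,-.004)]))
    return [p@R.T+[x,y,z] for p in out]
S=6
def sil(n,par,off,shape):
    m=np.zeros(shape,np.uint8)
    for p in pts(par):
        q=np.array([proj(n,X) for X in p]); q=((q-off+.5)*S)
        cv2.fillConvexPoly(m,cv2.convexHull(q.astype(np.float32)).round().astype(np.int32),1)
    return m
def masks(boxes,thr=75):
    o={}
    for n,(u0,v0,u1,v1) in boxes.items():
        im=read_camera(n)[v0:v1,u0:u1]; g=cv2.resize(im,None,fx=S,fy=S,interpolation=cv2.INTER_CUBIC).max(2)
        o[n]=(g<thr,np.array([u0,v0]),im)
    return o
E
python3 - <<'E'
from fit import *
M=masks({"top":(430,230,475,280),"side":(310,125,360,170)})
def cost(p,ns=("top","side")):
    return sum((sil(n,p,M[n][1],M[n][0].shape).astype(bool)^M[n][0]).sum()/M[n][0].sum() for n in ns)
best=None
for a in (0,-15,-30,15):
    r=minimize(cost,[.565,-.2025,.141,a],method="Nelder-Mead",options=dict(initial_simplex=np.array([.565,-.2025,.141,a])+np.vstack([np.zeros(4),np.diag([.004,.004,.004,8])]),maxiter=300))
    print(r.x.round(4),round(r.fun,3))
    if best is None or r.fun<best.fun: best=r
for n in M:
    s=sil(n,best.x,M[n][1],M[n][0].shape); v=np.dstack([M[n][0]*255,s*0,s*255]).astype(np.uint8); cv2.imwrite(f"pics/fit_{n}.png",v)
print(readout.get_obs()["time_s"])
E
python3 -c "
import cv2,numpy as np
a=cv2.imread('pics/fit_top.png');b=cv2.imread('pics/fit_side.png');h=max(a.shape[0],b.shape[0])
cv2.imwrite('pics/fit.png',np.hstack([cv2.copyMakeBorder(i,0,h-i.shape[0],0,5,0) for i in(a,b)]))"
```

```text
Traceback (most recent call last):
  File "fit.py", line 14, in sil
    q=np.array([proj(n,X) for X in p]); q=((q-off+.5)*S)
                ~~~~^^^^^
  File "h.py", line 9, in proj
    K,R,t=P(n); q=K@(R@np.array(X)+t); return q[:2]/q[2]
          ~^^^
  File "h.py", line 5, in P
    c=camera_params(n); R=Ro.from_rotvec(c["rvec"]).as_matrix(); t=np.array(c["tvec"])
ValueError: time passes only in moves, steps and waits
[ WARN:0@0.060] global loadsave.cpp:275 findDecoder imread_('pics/fit_top.png'): can't open/read file: check file path/integrity
[ WARN:0@0.060] global loadsave.cpp:275 findDecoder imread_('pics/fit_side.png'): can't open/read file: check file path/integrity
Traceback (most recent call last):
AttributeError: 'NoneType' object has no attribute 'shape'
```

```bash
python3 - <<'E'
s=open('h.py').read()
s=s.replace("def P(n):","import functools\n@functools.cache\ndef P(n):")
open('h.py','w').write(s)
E
cat > runfit.py <<'E'
from fit import *
M=masks({"top":(430,230,475,280),"side":(310,125,360,170)})
def cost(p,ns=("top","side")):
    return sum((sil(n,p,M[n][1],M[n][0].shape).astype(bool)^M[n][0]).sum()/M[n][0].sum() for n in ns)
best=None
for a in (0,-15,-30,15):
    r=minimize(cost,[.565,-.2025,.141,a],method="Nelder-Mead",options=dict(initial_simplex=np.array([.565,-.2025,.141,a])+np.vstack([np.zeros(4),np.diag([.004,.004,.004,8])]),maxiter=200))
    print(r.x.round(4),round(r.fun,3))
    if best is None or r.fun<best.fun: best=r
vs=[]
for n in M:
    s=sil(n,best.x,M[n][1],M[n][0].shape); v=np.dstack([M[n][0]*255,s*0,s*255]).astype(np.uint8)
    vs.append(cv2.copyMakeBorder(v,0,300-v.shape[0],0,5,0))
cv2.imwrite("pics/fit.png",np.hstack(vs))
print(readout.get_obs()["time_s"])
E
python3 runfit.py
```

```text
[  0.5661  -0.2021   0.1386 -19.8068] 0.405
[  0.5663  -0.2014   0.1399 -21.3357] 0.414
[  0.5663  -0.2025   0.1383 -19.4885] 0.408
[  0.5657  -0.1984   0.1452 -20.0147] 0.46
1.2
```

View pics/fit.png

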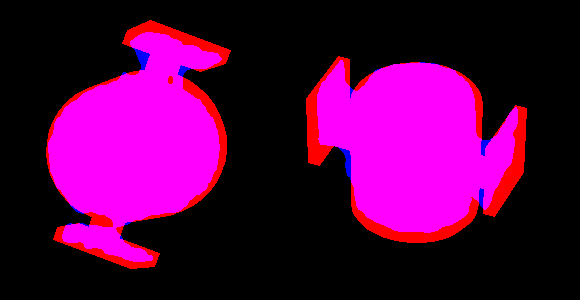

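```bash
python3 -m pendant '{"xyz":[[0.045,-0.035,0],[0.045,-0.035,0],[0.045,-0.035,0],[0.045,-0.035,0],[0.045,-0.035,0],[0.045,-0.035,0],[0.045,-0.035,0]],"turn":[-0.098,-0.098,-0.098,-0.098,-0.098,-0.098,-0.098]}' 1 25
```

```text
time_s: 2.08
tool_pos: [0.4779, 0.3808, 0.2232]
tool_rot: [136.9, 89.7, 82.7]
force: [1.4, 0.3, -0.7]
grip_width: 0.087
```

```bash
python3 -m pendant '{"xyz":[[0.009,-0.058,0],[0.009,-0.058,0],[0.009,-0.058,0],[0.009,-0.058,0],[0.009,-0.058,0],[0.009,-0.058,0],[0.009,-0.058,0],[0.009,-0.058,0],[0.009,-0.058,0],[0.009,-0.058,0]],"turn":[-0.098,-0.098,-0.098,-0.098,-0.098,-0.098,-0.098,-0.098,-0.098,-0.098]}'
cat > st.py <<'E'
from h import *
def st():
    o=readout.get_obs(); R=Ro.from_euler("xyz",o["tool_rot"],degrees=True).as_matrix()
    print("t",round(o["time_s"],2),"pos",o["tool_pos"].round(4),"jaw",np.degrees(np.arctan2(R[1,1],R[0,1])).round(2),"down",R[:,0].round(3),"F",o["force"].round(1),"T",o["wrist_torque"].round(2),"w",round(o["grip_width"],4),"q5-7",o["qpos"][4:].round(0))
if __name__=="__main__": st()
E
python3 st.py
```

```text
time_s: 3.32
tool_pos: [0.5728, -0.2171, 0.2255]
tool_rot: [120.2, 89.2, 8.0]
force: [0.5, 0.2, -1.2]
grip_width: 0.0866
t 3.33 pos [ 0.5728 -0.2171  0.2255] jaw -22.18 down [ 0.014  0.002 -1.   ] F [ 0.5  0.2 -1.2] T [-0.08  0.01 -0.02] w 0.0866 q5-7 [-11.  77.   5.]
```

```bash
python3 -m pendant '{"xyz":[[-0.007,0.0145,-0.025],[0,0,-0.025],[0,0,0]],"turn":[0.036,0,0]}'; python3 st.py; python3 - <<'E'
from h import *
im=read_camera("side")[:,:,::-1]; cv2.imwrite("pics/s1.png",cv2.resize(im[60:220,250:420],None,fx=3.5,fy=3.5,interpolation=cv2.INTER_CUBIC))
im=read_camera("top")[:,:,::-1]; cv2.imwrite("pics/t1.png",cv2.resize(im[190:330,370:520],None,fx=4,fy=4,interpolation=cv2.INTER_CUBIC))
E
```

```text
time_s: 3.7
tool_pos: [0.5643, -0.2111, 0.1749]
tool_rot: [100.7, 89.1, -10.1]
force: [-0.2, 0.1, 0.0]
grip_width: 0.0867
t 3.7 pos [ 0.5643 -0.2111  0.1749] jaw -20.81 down [ 0.015 -0.003 -1.   ] F [-0.2  0.1  0. ] T [-0.09  0.13 -0.06] w 0.0867 q5-7 [-11.  71.   6.]
```

View pics/s1.png

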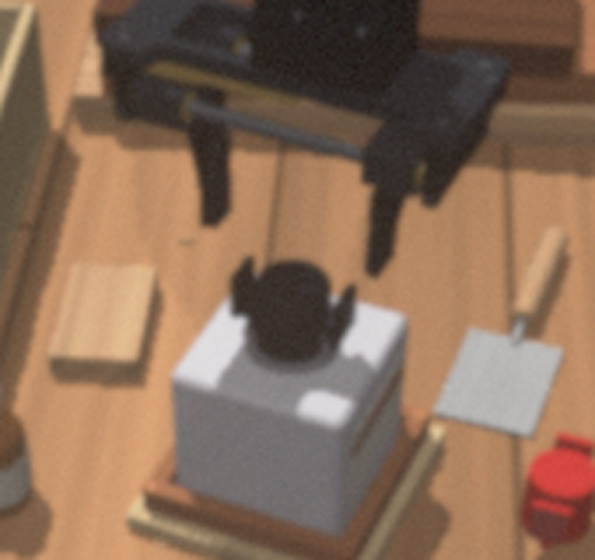

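View pics/t1.png

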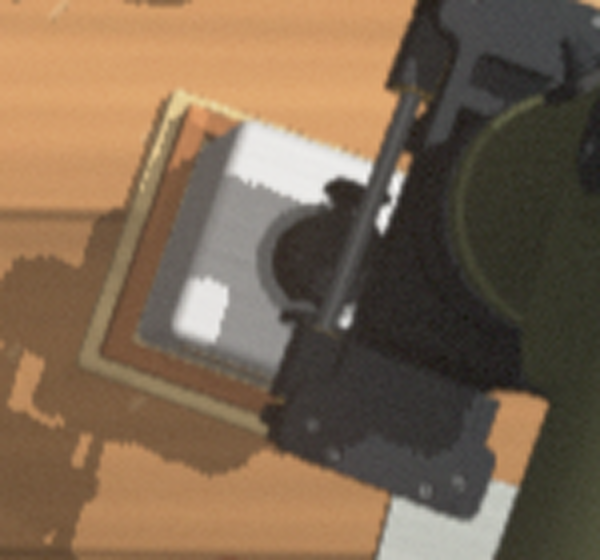

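```bash
python3 -m pendant '{"xyz":[[0.001,0.0085,0],[0,0,0]],"turn":[0.012,0]}'; python3 st.py
```

```text
time_s: 4.05
tool_pos: [0.5687, -0.2012, 0.1794]
tool_rot: [103.0, 88.7, -6.9]
force: [-0.1, 0.6, 0.6]
grip_width: 0.0869
t 4.05 pos [ 0.5687 -0.2012  0.1794] jaw -19.93 down [ 0.022 -0.003 -1.   ] F [-0.1  0.6  0.6] T [-0.14  0.12  0.03] w 0.0869 q5-7 [-11.  71.   6.]
```

```bash
python3 -m pendant '{"xyz":[[-0.003,-0.001,-0.012]],"turn":[0]}'; python3 st.py;  python3 -m pendant '{"xyz":[[0,0,-0.01]],"turn":[0]}'; python3 st.py
```

```text
time_s: 4.18
tool_pos: [0.5668, -0.2022, 0.1684]
tool_rot: [102.6, 88.5, -7.3]
force: [0.5, -0.9, 0.2]
grip_width: 0.0869
t 4.17 pos [ 0.5668 -0.2022  0.1684] jaw -19.87 down [ 0.026 -0.003 -1.   ] F [ 0.5 -0.9  0.2] T [-0.12  0.09  0.04] w 0.0869 q5-7 [-11.  70.   6.]
time_s: 4.3
tool_pos: [0.5664, -0.2021, 0.1576]
tool_rot: [103.1, 88.6, -6.8]
force: [0.9, 0.1, 0.4]
grip_width: 0.0868
t 4.3 pos [ 0.5664 -0.2021  0.1576] jaw -19.88 down [ 0.025 -0.003 -1.   ] F [0.9 0.1 0.4] T [-0.09  0.06 -0.04] w 0.0868 q5-7 [-12.  69.   7.]
```

```bash
python3 -m pendant '{"xyz":[[0,0,-0.012],[0,0,-0.012],[0,0,-0.009],[0,0,0]],"turn":[0,0,0,0]}'; python3 st.py
```

```text
time_s: 4.8
tool_pos: [0.5648, -0.202, 0.1199]
tool_rot: [102.8, 88.8, -7.1]
force: [-0.1, -0.6, 0.3]
grip_width: 0.087
t 4.8 pos [ 0.5648 -0.202   0.1199] jaw -19.91 down [ 0.021 -0.003 -1.   ] F [-0.1 -0.6  0.3] T [-0.06  0.09 -0.03] w 0.087 q5-7 [-13.  65.   8.]
```

```bash
python3 -m pendant '{"xyz":[[0.001,0,0.002],[0,0,0]],"turn":[0,0]}' 0.82; python3 st.py; python3 - <<'E'
from h import *
im=read_camera("side")[:,:,::-1]; cv2.imwrite("pics/s2.png",cv2.resize(im[80:190,280:400],None,fx=5,fy=5,interpolation=cv2.INTER_CUBIC))
E
```

```text
time_s: 5.05
tool_pos: [0.5663, -0.2023, 0.1226]
tool_rot: [102.3, 88.7, -7.6]
force: [0.1, 0.2, -0.6]
grip_width: 0.075
t 5.05 pos [ 0.5663 -0.2023  0.1226] jaw -19.92 down [ 0.022 -0.003 -1.   ] F [ 0.1  0.2 -0.6] T [-0.09  0.07 -0.03] w 0.075 q5-7 [-13.  65.   8.]
```

View pics/s2.png

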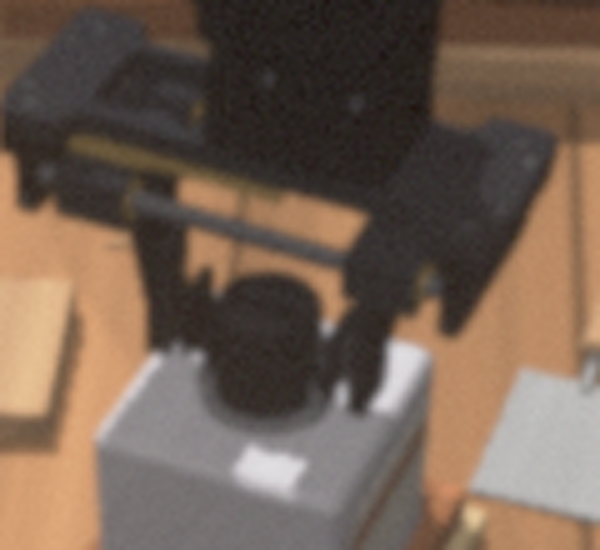

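```bash
python3 -m pendant '{"xyz":[[0,0,0],[0,0,0]],"turn":[0,0]}' 0.75 25; python3 st.py;  python3 -m pendant '{"xyz":[[0,0,0]],"turn":[0]}' 0.7; python3 st.py
```

```text
time_s: 5.35
tool_pos: [0.5659, -0.2021, 0.1229]
tool_rot: [103.7, 88.8, -6.2]
force: [-2.3, -0.0, 1.2]
grip_width: 0.0662
t 5.35 pos [ 0.5659 -0.2021  0.1229] jaw -19.92 down [ 0.022 -0.002 -1.   ] F [-2.3 -0.   1.2] T [0.04 0.59 0.02] w 0.0662 q5-7 [-13.  65.   8.]
time_s: 5.48
tool_pos: [0.566, -0.2021, 0.123]
tool_rot: [103.7, 88.7, -6.2]
force: [-0.6, 0.5, -0.4]
grip_width: 0.0628
t 5.47 pos [ 0.566  -0.2021  0.123 ] jaw -19.92 down [ 0.022 -0.002 -1.   ] F [-0.6  0.5 -0.4] T [-0.14  0.18  0.01] w 0.0628 q5-7 [-13.  65.   8.]
```

```bash
python3 -m pendant '{"xyz":[[0,0,0],[0,0,0],[0,0,0]],"turn":[0,0,0]}' 0.5 25; python3 st.py; sleep 0; python3 - <<'E'
from h import *
im=read_camera("side")[:,:,::-1]; cv2.imwrite("pics/s3.png",cv2.resize(im[80:190,280:400],None,fx=5,fy=5,interpolation=cv2.INTER_CUBIC))
im=read_camera("top")[:,:,::-1]; cv2.imwrite("pics/t3.png",cv2.resize(im[190:330,370:520],None,fx=4,fy=4,interpolation=cv2.INTER_CUBIC))
E
```

```text
time_s: 5.85
tool_pos: [0.5659, -0.2021, 0.1232]
tool_rot: [104.3, 88.7, -5.6]
force: [-1.2, 0.6, 0.1]
grip_width: 0.0557
t 5.85 pos [ 0.5659 -0.2021  0.1232] jaw -19.91 down [ 0.022 -0.002 -1.   ] F [-1.2  0.6  0.1] T [-0.03  0.27  0.01] w 0.0557 q5-7 [-13.  65.   8.]
```

View pics/s3.png

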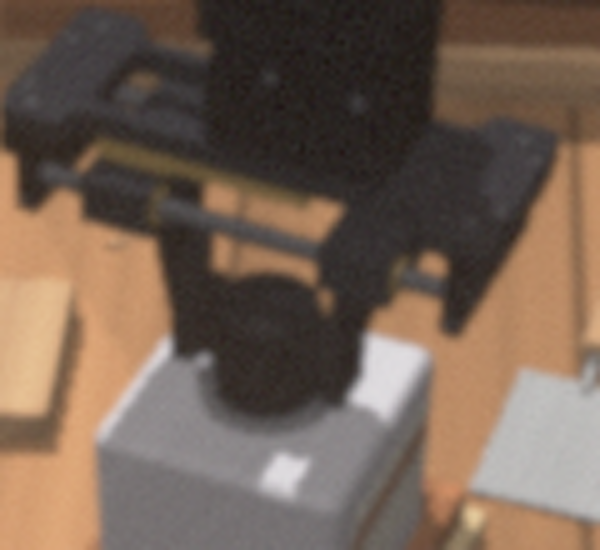

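View pics/t3.png

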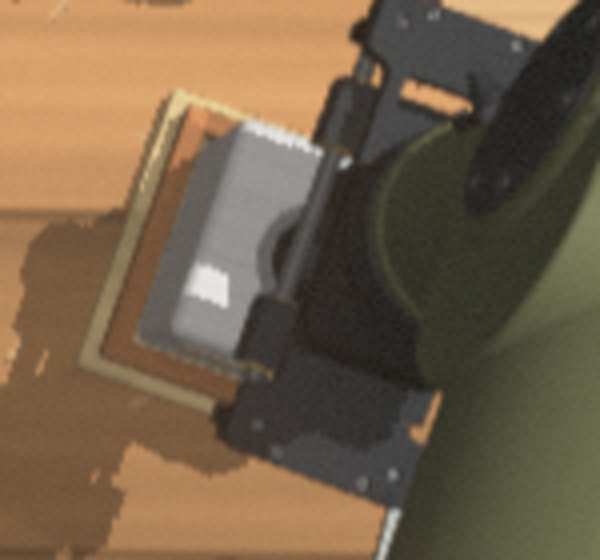

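```bash
python3 -m pendant '{"xyz":[[0,0,0],[0,0,0],[0,0,0]],"turn":[0.03,0.04,0.04]}'; python3 st.py
```

```text
time_s: 6.32
tool_pos: [0.5661, -0.2021, 0.1233]
tool_rot: [103.9, 88.7, 0.6]
force: [-1.3, -0.1, 1.9]
grip_width: 0.0552
t 6.33 pos [ 0.5661 -0.2021  0.1233] jaw -13.26 down [ 0.022  0.    -1.   ] F [-1.3 -0.1  1.9] T [-0.01  0.26 -0.01] w 0.0552 q5-7 [-13.  65.  14.]
```

```bash
for i in 1; do python3 -m pendant '{"xyz":[[0,0,0],[0,0,0],[0,0,0],[0,0,0],[0,0,0]],"turn":[0.05,0.05,0.05,0.05,0.04]}' >/dev/null; python3 st.py; done
```

```text
t 6.95 pos [ 0.5669 -0.2022  0.1235] jaw 1.25 down [ 0.023  0.006 -1.   ] F [-0.7  0.6  0.3] T [-0.11  0.12 -0.05] w 0.0554 q5-7 [-13.  65.  29.]
```

```bash
python3 -m pendant '{"xyz":[[0,0,0],[0,0,0],[0,0,0],[0,0,0]],"turn":[0.03,0.03,0.03,0.02]}' >/dev/null; python3 st.py; python3 -m pendant '{"xyz":[[0,0,0],[0,0,0],[0,0,0]],"turn":[0.015,0.015,0.015]}' >/dev/null; python3 st.py; python3 -m pendant '{"xyz":[[0,0,0],[0,0,0],[0,0,0]],"turn":[0.015,0.015,0.015]}' >/dev/null; python3 st.py
```

```text
t 7.45 pos [ 0.5676 -0.2023  0.1236] jaw 7.98 down [ 0.024  0.008 -1.   ] F [-0.4  0.9  2.6] T [-0.1   0.19 -0.06] w 0.055 q5-7 [-12.  65.  35.]
t 7.83 pos [ 0.5672 -0.2025  0.1237] jaw 10.72 down [ 0.023  0.009 -1.   ] F [-1.5  0.7  2.2] T [-0.11  0.34 -0.12] w 0.0553 q5-7 [-12.  66.  38.]
t 8.2 pos [ 0.5666 -0.2029  0.1238] jaw 13.45 down [ 0.021  0.01  -1.   ] F [-1.2 -0.1  2. ] T [-0.04  0.42 -0.13] w 0.0552 q5-7 [-12.  66.  40.]
```

```bash
for i in 1; do python3 -m pendant '{"xyz":[[0,0,0],[0,0,0],[0,0,0]],"turn":[0.015,0.015,0.015]}' >/dev/null; python3 st.py; done;  python3 -m pendant '{"xyz":[[0,0,0],[0,0,0],[0,0,0]],"turn":[0.015,0.015,0.015]}' >/dev/null; python3 st.py; 
```

```text
t 8.57 pos [ 0.5665 -0.2029  0.1238] jaw 16.13 down [ 0.021  0.012 -1.   ] F [-1.9  0.8  2.7] T [-0.04  0.4  -0.41] w 0.0552 q5-7 [-12.  66.  43.]
t 8.95 pos [ 0.5666 -0.2029  0.1238] jaw 18.76 down [ 0.021  0.013 -1.   ] F [-1.5 -0.2  2.5] T [ 0.13  0.32 -0.83] w 0.0552 q5-7 [-12.  66.  46.]
```

```bash
python3 - <<'E'
from h import *
im=read_camera("side")[:,:,::-1]; cv2.imwrite("pics/s4.png",cv2.resize(im[80:190,280:400],None,fx=5,fy=5,interpolation=cv2.INTER_CUBIC))
E
```

```text
(no output)
```

View pics/s4.png

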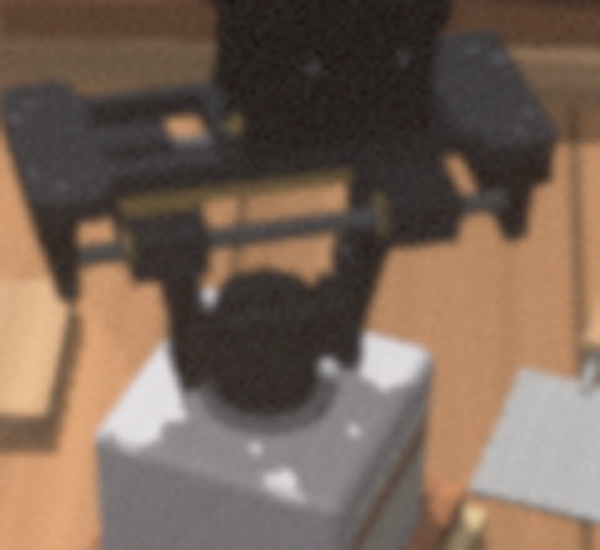

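```bash
python3 -m pendant '{"xyz":[[0,0,0],[0,0,0]],"turn":[-0.04,-0.03]}' >/dev/null; python3 st.py
```

```text
t 9.25 pos [ 0.5666 -0.2029  0.1238] jaw 14.77 down [ 0.022  0.012 -1.   ] F [-1.8  0.6  2.8] T [-0.07  0.44 -0.14] w 0.0553 q5-7 [-12.  66.  42.]
```

```bash
python3 -m pendant '{"xyz":[[0,0,0],[0,0,0]],"turn":[-0.035,-0.02]}' >/dev/null; python3 st.py
```

```text
t 9.5 pos [ 0.5667 -0.2031  0.1241] jaw 11.54 down [ 0.022  0.009 -1.   ] F [-2.3 -0.9  3.8] T [-0.12  0.43 -0.02] w 0.0552 q5-7 [-12.  66.  39.]
```

```bash
python3 -m pendant '{"xyz":[[0,0,0.0015],[0,0,0.0015]],"turn":[0,0]}' >/dev/null; python3 st.py
```

```text
t 9.75 pos [ 0.5667 -0.2031  0.1272] jaw 11.58 down [ 0.022  0.009 -1.   ] F [-0.2 -0.6  1.1] T [-0.15  0.38  0.06] w 0.0557 q5-7 [-12.  66.  39.]
```

```bash
python3 -m pendant '{"xyz":[[0,0,0.002],[0,0,0.003]],"turn":[0,0]}' >/dev/null; python3 st.py
```

```text
t 10.0 pos [ 0.5664 -0.2026  0.1314] jaw 11.61 down [ 0.021  0.009 -1.   ] F [-1.  -0.1 -1.1] T [-0.12  0.14 -0.01] w 0.0555 q5-7 [-12.  66.  38.]
```

```bash
python3 - <<'E'
from h import *
im=read_camera("side")[:,:,::-1]; cv2.imwrite("pics/s5.png",cv2.resize(im[80:190,280:400],None,fx=5,fy=5,interpolation=cv2.INTER_CUBIC))
E
```

```text
(no output)
```

View pics/s5.png

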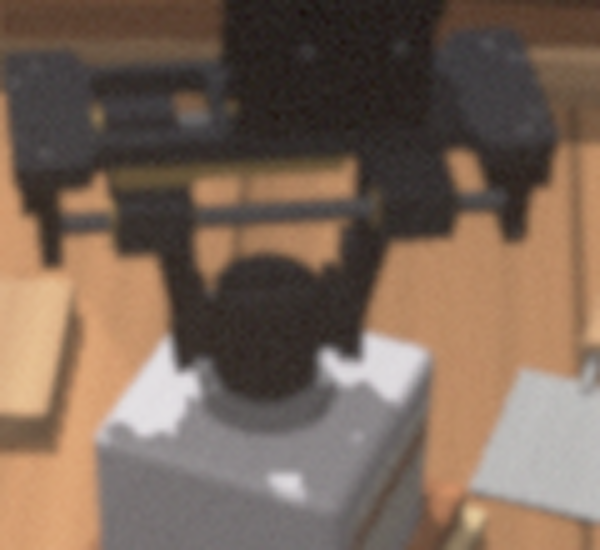

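```bash
python3 -m pendant '{"xyz":[[0,0,0.004],[0,0,0.004],[0,0,0.004],[0,0,0.004]],"turn":[0,0,0,0]}' >/dev/null; python3 st.py
```

```text
t 10.55 pos [ 0.5671 -0.2025  0.1489] jaw 11.63 down [ 0.022  0.009 -1.   ] F [-0.1 -0.5 -0.7] T [-0.17  0.08 -0.03] w 0.0554 q5-7 [-11.  68.  38.]
```

```bash
python3 -m pendant '{"xyz":[[0,0,0.006],[0,0,0.01],[0,0,0.025],[0,0,0.03],[0,0,0.01],[0,0,0]],"turn":[0,0,0,0,0,0]}' >/dev/null; python3 st.py;python3 - <<'E'
from h import *
im=read_camera("side")[:,:,::-1]; cv2.imwrite("pics/s6.png",cv2.resize(im[40:200,260:420],None,fx=3.7,fy=3.7,interpolation=cv2.INTER_CUBIC))
E
```

```text
t 11.3 pos [ 0.5671 -0.2026  0.2344] jaw 11.61 down [ 0.024  0.009 -1.   ] F [ 0.7 -0.3 -0.7] T [-0.13  0.07  0.02] w 0.0552 q5-7 [-9. 77. 36.]
```

View pics/s6.png

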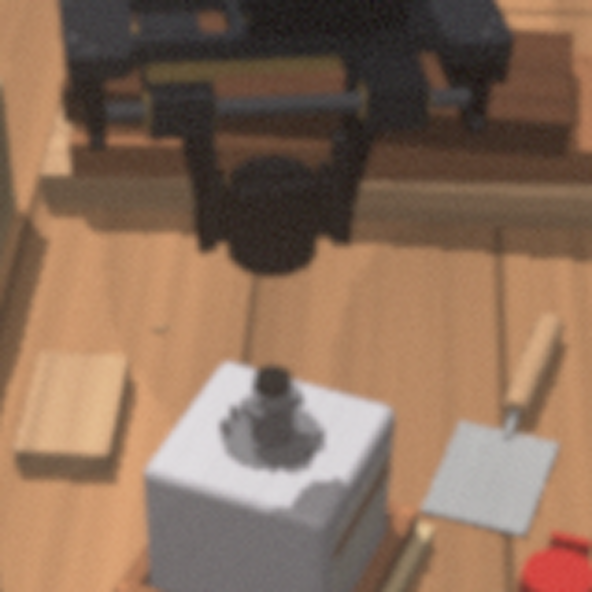

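```bash
python3 - <<'E'
from h import *
vs=[]
for n,b in (("top",(225,205,300,280)),("side",(260,305,345,390))):
    im=cv2.imread(f"pics/{n}0.png"); u0,v0,u1,v1=b
    z=cv2.resize(im[v0:v1,u0:u1],(400,400),interpolation=cv2.INTER_CUBIC); s=400/(u1-u0)
    q=np.array([proj(n,[.592+.055*np.cos(t),.1507+.055*np.sin(t),.006]) for t in np.linspace(0,2*np.pi,60)])
    cv2.polylines(z,[((q-[u0,v0]+.5)*s).round().astype(np.int32)],True,(255,0,0),1); vs.append(z)
cv2.imwrite("pics/mat.png",np.hstack(vs))
E
```

```text
(no output)
```

View pics/mat.png

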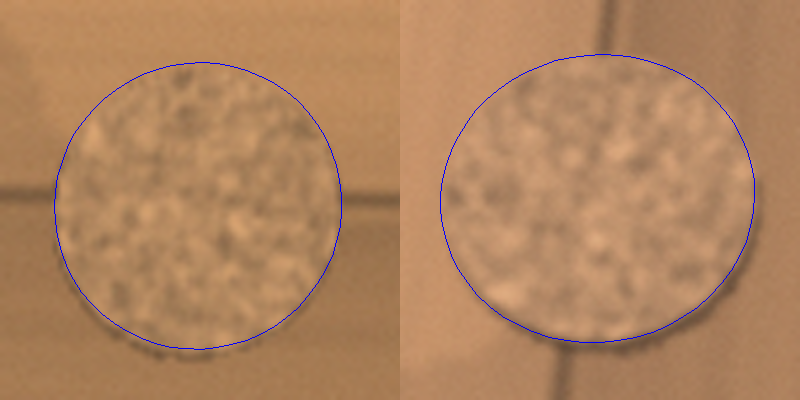

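```bash
python3 -m pendant '{"xyz":[[0.003,0.025,0],[0.004,0.045,0],[0.004,0.05,0],[0.004,0.05,0],[0.004,0.05,0],[0.004,0.05,0],[0.002,0.04,0],[0,0.02,0],[0,0.01,0],[0,0,0]],"turn":[0,0,0,0,0,0,0,0,0,0]}' >/dev/null; python3 st.py
```

```text
t 12.6 pos [0.5838 0.1438 0.2207] jaw 11.23 down [ 0.004  0.003 -1.   ] F [ 0.3  0.4 -0.7] T [-0.08  0.03  0.03] w 0.0554 q5-7 [-5. 77. -1.]
```

```bash
python3 -m pendant '{"xyz":[[0.004,0.004,-0.02],[0.004,0.003,-0.04],[0,0,-0.04],[0,0,-0.04],[0,0,-0.025],[0,0,-0.01],[0,0,0]],"turn":[0,0,0,0,0,0,0]}' >/dev/null; python3 st.py
```

```text
t 13.47 pos [0.5921 0.138  0.0351] jaw 10.29 down [ 0.003 -0.002 -1.   ] F [-0.2  0.4 -1.1] T [-0.05  0.07  0.  ] w 0.0551 q5-7 [-10.  57.   2.]
```

```bash
python3 -m pendant '{"xyz":[[0,0.012,0],[0,0.001,0],[0,0,0]],"turn":[0,0,0]}' >/dev/null; python3 st.py; python3 - <<'E'
from h import *
im=read_camera("side")[:,:,::-1]; cv2.imwrite("pics/s7.png",cv2.resize(im[250:400,230:380],None,fx=3.8,fy=3.8,interpolation=cv2.INTER_CUBIC))
E
```

```text
t 13.85 pos [0.5944 0.1527 0.0381] jaw 10.28 down [ 0.008 -0.    -1.   ] F [-0.   0.4 -1.4] T [-0.09  0.04  0.02] w 0.0553 q5-7 [-10.  57.   1.]
```

View pics/s7.png

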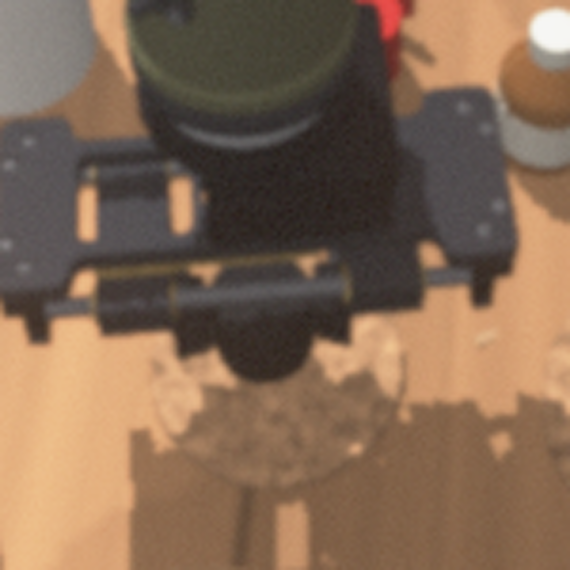

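```bash
python3 -m pendant '{"xyz":[[-0.001,-0.001,-0.006],[-0.001,-0.001,-0.006],[0,0,-0.003],[0,0,0]],"turn":[0,0,0,0]}' >/dev/null; python3 st.py
```

```text
t 14.4 pos [0.5921 0.1504 0.0222] jaw 10.27 down [ 0.008 -0.    -1.   ] F [-0.1 -0.4 -0.2] T [-0.11  0.05 -0.03] w 0.0552 q5-7 [-11.  56.   2.]
```

```bash
python3 -m pendant '{"xyz":[[0,0,-0.0015],[0,0,-0.0015]],"turn":[0,0]}' >/dev/null; python3 st.py;
```

```text
t 14.65 pos [0.5923 0.1504 0.0191] jaw 10.26 down [ 0.009  0.    -1.   ] F [-0.8  0.7 -0.6] T [-0.07  0.05  0.  ] w 0.0554 q5-7 [-11.  55.   2.]
```

```bash
python3 -m pendant '{"xyz":[[0,0,-0.001]],"turn":[0]}' >/dev/null; python3 st.py;
```

```text
t 14.78 pos [0.5924 0.1504 0.0181] jaw 10.26 down [ 0.009  0.    -1.   ] F [ 0.3  0.3 -0.5] T [-0.05  0.05  0.02] w 0.0552 q5-7 [-11.  55.   2.]
```

```bash
python3 -m pendant '{"xyz":[[0,0,-0.001]],"turn":[0]}' >/dev/null; python3 st.py;
```

```text
t 14.9 pos [0.5925 0.1504 0.0171] jaw 10.26 down [ 0.009  0.    -1.   ] F [-0.   0.2 -1.8] T [-0.07  0.04  0.04] w 0.0554 q5-7 [-11.  55.   2.]
```

```bash
python3 -m pendant '{"xyz":[[0,0,-0.001]],"turn":[0]}' >/dev/null; python3 st.py;
```

```text
t 15.03 pos [0.5925 0.1504 0.0161] jaw 10.26 down [ 0.009  0.    -1.   ] F [ 0.2 -0.3 -1.2] T [-0.11  0.04 -0.02] w 0.0553 q5-7 [-11.  55.   2.]
```

```bash
python3 -m pendant '{"xyz":[[0,0,-0.001]],"turn":[0]}' >/dev/null; python3 st.py;
```

```text
t 15.15 pos [0.5925 0.1505 0.015 ] jaw 10.26 down [ 0.009  0.    -1.   ] F [-0.  -0.4 -0.8] T [-0.11 -0.01 -0.01] w 0.0551 q5-7 [-11.  55.   2.]
```

```bash
python3 -m pendant '{"xyz":[[0,0,-0.0007]],"turn":[0]}' >/dev/null; python3 st.py;
```

```text
t 15.28 pos [0.5926 0.1504 0.0147] jaw 10.26 down [ 0.009  0.    -1.   ] F [-2.9 -0.2  5.1] T [-0.23  0.49  0.02] w 0.055 q5-7 [-11.  55.   2.]
```

```bash
python3 -m pendant '{"xyz":[[0,0,0],[0,0,0]],"turn":[0,0]}' 0.68 >/dev/null; python3 st.py; python3 -m pendant '{"xyz":[[0,0,0],[0,0,0]],"turn":[0,0]}' 0.76 >/dev/null; python3 st.py; python3 -m pendant '{"xyz":[[0,0,0],[0,0,0]],"turn":[0,0]}' 0.86 >/dev/null; python3 st.py
```

```text
t 15.53 pos [0.5927 0.1505 0.0147] jaw 10.26 down [ 0.009  0.    -1.   ] F [ 0.2 -0.5  0.2] T [-0.06  0.04 -0.02] w 0.0589 q5-7 [-11.  55.   2.]
t 15.78 pos [0.5927 0.1505 0.0146] jaw 10.26 down [ 0.009  0.    -1.   ] F [-0.3  0.9  0.6] T [-0.13  0.05  0.  ] w 0.0656 q5-7 [-11.  55.   2.]
t 16.02 pos [0.5929 0.1505 0.0147] jaw 10.26 down [ 0.01  0.   -1.  ] F [ 0.6  0.4 -0.5] T [-0.1   0.06  0.04] w 0.0735 q5-7 [-11.  55.   2.]
```

```bash
python3 -m pendant '{"xyz":[[0,0,0],[0,0,0.004],[0,0,0.01],[0,0,0.02],[0,0,0.03],[0,0,0.04],[0,0,0.04],[0,0,0.04],[0,0,0.02]],"turn":[0,0,0,0,0,0,0,0,0]}' 1 >/dev/null; python3 st.py; python3 -m pendant '{"xyz":[[-0.01,-0.04,0],[-0.01,-0.05,0],[-0.01,-0.05,0],[-0.01,-0.05,0],[-0.01,-0.05,0],[0,-0.05,0],[0,0,0],[0,0,0]],"turn":[0,0,0,0,0,0,0,0]}' >/dev/null; python3 st.py; python3 - <<'E'
from h import *
for n in ("side","top"): cv2.imwrite(f"pics/{n}9.png",read_camera(n)[:,:,::-1])
for n in ("side","top"):
  for nm in ("cap_grip","mug","bottle0"):
    for r in pinpoint(n,nm):
        if r["score"]>.4: print(n,nm,round(r["score"],2),w(n,r["at"]).round(4))
E
```

```text
t 17.15 pos [0.5927 0.1496 0.2333] jaw 10.18 down [ 0.014  0.002 -1.   ] F [ 0.6 -0.6 -0.6] T [-0.11  0.04 -0.01] w 0.0869 q5-7 [-5. 77. -2.]
t 18.15 pos [ 0.5417 -0.149   0.2504] jaw 10.17 down [ 0.037  0.009 -0.999] F [ 1.1  0.6 -0.3] T [-0.1   0.11 -0.02] w 0.0874 q5-7 [-4. 77. 27.]
side cap_grip 0.92 [ 0.4049 -0.1899  0.0277]
side cap_grip 0.82 [0.5949 0.1514 0.0371]
side cap_grip 0.81 [ 0.5702 -0.0152  0.031 ]
side mug 0.71 [ 0.7432 -0.0135 -0.0009]
side bottle0 0.82 [ 0.7492 -0.1788 -0.0031]
side bottle0 0.64 [ 0.7293  0.2262 -0.0017]
top cap_grip 0.89 [ 0.4046 -0.1803  0.0252]
top cap_grip 0.8 [ 0.5643 -0.02    0.0257]
top cap_grip 0.62 [0.5946 0.1482 0.0259]
top mug 0.59 [ 0.7418 -0.0075 -0.0024]
top bottle0 0.87 [ 0.7434 -0.1836 -0.0036]
top bottle0 0.63 [ 0.4735  0.0216 -0.0021]
top bottle0 0.6 [ 0.729   0.2258 -0.0021]
```

View pics/side9.png

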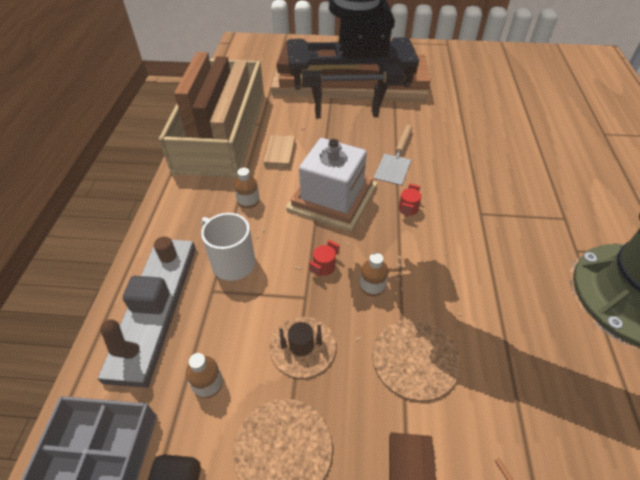

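View pics/top9.png

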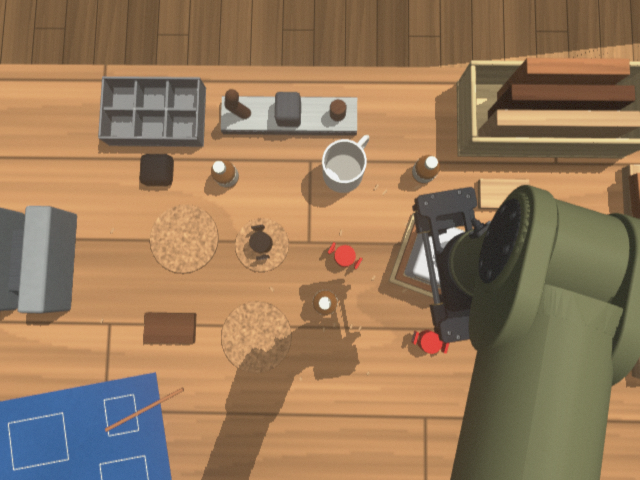

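```bash
python3 -c "
from cell import *
print(sign_off())"
```

```text
the job is handed in; nothing more can be done
None
```

The tin is open. The black cap stands upright, open side down, in the middle of the smallest cork mat. I let go, moved the gripper clear and handed the job in at about 18 s. One torque reading at the stop may count as forcing the cap.

- **Turning:** I squeezed both tabs fully in (55.7 mm over the tabs) and turned about 34° anticlockwise before feeling the stop.
- **Torque at the stop (possible failure):** I ran two small turn steps together instead of checking between them. The measured wrist moment went from −0.41 to −0.83 N m, marginally over the 0.8 N m limit for a moment. I backed off straight away, and it fell to −0.14 and then about 0. That instant may count as forcing the cap against the tin.
- **Lifting and setting down:** The cap came straight up with under 4 N of vertical force. It touched the mat at about 5 N.
- **Last checks:** The cameras put the cap at about (0.595, 0.150), and the mat centre is (0.592, 0.151). The mug and the two far bottles are where they were to within network accuracy in both views. bottle0 was missed by the side-view network, but the top view puts it where it was. The gripper was at z = 0.25 m, touching nothing.

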